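Find the rocking corner of the jig plate and fold its shim flat

TASK

One corner of the aluminium jig plate on the bench rocks: press down on its corners with the fingertips, one after another, until you find the one that dips and springs back. Then press the folding steel shim beside that corner down flat and leave the other three shims standing. Touch and press only, gently: do not lift or shift the plate, and leave the tools and parts around it alone.

Things in the scene. Friction and masses are not known exactly. Their poses are not given: they have to be found in the camera images.
- plate_mid (a point): Centre of the jig plate's top face, 46 mm above the bench. The plate is loose bare aluminium, 180 (x) by 150 (y) by 12 mm, about 1.6 kg, lying level on four hidden support pads. Clamp jaws holding a steel bar (60 x 70 mm, 30 mm high) stand fixed on its middle. x along the 180 mm side, z up; plate and jig are turned together by up to 0.3 rad.
- corner_1 (a point): Where to press the plate's near (robot side) left (+y) corner: on its top face over the support pad, 20 mm in from both edges (70 mm along x, 56 mm along y from its centre), 46 mm above the bench at rest. Three corners are solid (give less than 1 mm); one, a different one each time, dips 5 mm under 5 to 9 N and springs back.
- corner_2 (a point): Where to press the plate's near right (-y) corner: on its top face over the support pad, 20 mm in from both edges (70 mm along x, 56 mm along y from its centre), 46 mm above the bench at rest. Three corners are solid (give less than 1 mm); one, a different one each time, dips 5 mm under 5 to 9 N and springs back.
- corner_3 (a point): Where to press the plate's far left corner: on its top face over the support pad, 20 mm in from both edges (70 mm along x, 56 mm along y from its centre), 46 mm above the bench at rest. Three corners are solid (give less than 1 mm); one, a different one each time, dips 5 mm under 5 to 9 N and springs back.
- corner_4 (a point): Where to press the plate's far right corner: on its top face over the support pad, 20 mm in from both edges (70 mm along x, 56 mm along y from its centre), 46 mm above the bench at rest. Three corners are solid (give less than 1 mm); one, a different one each time, dips 5 mm under 5 to 9 N and springs back.
- shim_1 (a joint): Hinge angle (rad) of the folding shim at the near (robot side) left (+y) corner: 0 = outer end raised 29 degrees (starts at 0 to 0.05), grows as the outer end is pushed down, 0.5 = flat. It stays where it is left; pushing it takes about 6 N at its face point. At a solid corner it jams at about 0.25; it goes flat only at the corner that rocks.
- shim_1_face (a point): Where to press the near (robot side) left (+y) shim: on its upper face, mid-width, 34 mm out from its hinge; about 48 mm above the bench when up, 32.5 mm when flat. The shim is a steel leaf 36 mm wide (plate x), 4 mm thick, reaching 50 mm outwards from a hinge along plate x that lies 13 mm outside the plate's edge, 30.5 mm above the bench. Clear air below it.
- shim_2 (a joint): Hinge angle (rad) of the folding shim at the near right (-y) corner: 0 = outer end raised 29 degrees (starts at 0 to 0.05), grows as the outer end is pushed down, 0.5 = flat. It stays where it is left; pushing it takes about 6 N at its face point. At a solid corner it jams at about 0.25; it goes flat only at the corner that rocks.
- shim_2_face (a point): Where to press the near right (-y) shim: on its upper face, mid-width, 34 mm out from its hinge; about 48 mm above the bench when up, 32.5 mm when flat. The shim is a steel leaf 36 mm wide (plate x), 4 mm thick, reaching 50 mm outwards from a hinge along plate x that lies 13 mm outside the plate's edge, 30.5 mm above the bench. Clear air below it.
- shim_3 (a joint): Hinge angle (rad) of the folding shim at the far left corner: 0 = outer end raised 29 degrees (starts at 0 to 0.05), grows as the outer end is pushed down, 0.5 = flat. It stays where it is left; pushing it takes about 6 N at its face point. At a solid corner it jams at about 0.25; it goes flat only at the corner that rocks.
- shim_3_face (a point): Where to press the far left shim: on its upper face, mid-width, 34 mm out from its hinge; about 48 mm above the bench when up, 32.5 mm when flat. The shim is a steel leaf 36 mm wide (plate x), 4 mm thick, reaching 50 mm outwards from a hinge along plate x that lies 13 mm outside the plate's edge, 30.5 mm above the bench. Clear air below it.
- shim_4 (a joint): Hinge angle (rad) of the folding shim at the far right corner: 0 = outer end raised 29 degrees (starts at 0 to 0.05), grows as the outer end is pushed down, 0.5 = flat. It stays where it is left; pushing it takes about 6 N at its face point. At a solid corner it jams at about 0.25; it goes flat only at the corner that rocks.
- shim_4_face (a point): Where to press the far right shim: on its upper face, mid-width, 34 mm out from its hinge; about 48 mm above the bench when up, 32.5 mm when flat. The shim is a steel leaf 36 mm wide (plate x), 4 mm thick, reaching 50 mm outwards from a hinge along plate x that lies 13 mm outside the plate's edge, 30.5 mm above the bench. Clear air below it.
- socket: Bystander, to be left alone: steel socket (ring), 28 mm across, 34 mm high, standing on the sub-base between the two left shims. Origin at its underside.
- bolt: Bystander, to be left alone: hex-headed bolt standing on its head (24 mm) on the sub-base between the two right shims, 45 mm high. Origin at its underside.
- bracket: Bystander, to be left alone: steel angle bracket 50 x 40 x 50 mm, left of the jig. Origin at its underside.
- driver: Bystander, to be left alone: screwdriver lying to the right of the jig. Origin at its underside.
- offcut: Bystander, to be left alone: wooden offcut 45 x 90 x 25 mm beyond the jig. Origin at its underside.
- wrench: Bystander, to be left alone: steel wrench lying on the bench, far right. Origin at its underside.
- spray: Bystander, to be left alone: spray can 60 mm across, 150 mm high, far left. Origin at its underside.
- jig: The fixed sub-base with its hinges, 200 x 300 x 12 mm; origin at the centre of its underside, on the bench; x, y as for the plate.
- plate: The same plate; origin at the centre of its underside, 34 mm above the bench.
There are look-alikes about, which are no part of the job. Leave any yellow look-alike of the plate alone.

How it is judged:
By the outcome, as a careful person would: the job done as asked, in the order asked, and still so for the second after the job is handed in, with the robot touching nothing.
It also fails if it takes over 54 s, if anything falls off the work surface, if the arm or the gripper's body presses on something with over 40 N, if the wrist force passes 120 N, or if a joint passes its speed limit or range.

ROBOT

A 6-joint arm with a two-finger parallel gripper is mounted at the origin on the work surface. World frame = base frame: x ahead of the robot, y to its left, z up, the work surface at z = 0. Lengths are in m, angles in degrees, forces in N, time in s.
With the tool pointing down it reaches from about 0.275 to 0.85 m from the base axis. Payload 5.2 kg.
Tool frame: the origin (TCP) lies midway between the tips of the shut fingers; the grasp point (between the pads) lies 19 mm behind it; z points along the fingers, y is the line along which they close (so a half turn about z gives the same grasp; the last joint's range is limited). The gripper opens to 85 mm and grips with 20 to 120 N. Pads are 22 mm wide; open, the fingers measure 114 mm over their backs; the gripper's body (76 mm by 85 mm) begins 54 mm behind the grasp point. The pads swing forward as they close: fully open they stand 13 mm farther back than shut.
Start: joints at [51.921, 14.817, 87.949, -0, 77.235, -11.62], TCP at [0.245, 0.492, 0.231] pointing down, gripper open.
Joint ranges: [-179.93, 179.93], [-52.35, 119.4], [10.71, 147.94], [-69.91, 249.91], [12.55, 155.21], [-178.61, 178.61]. Speed limits (degrees/s): [147.25, 147.25, 180, 180, 180, 180].

INTERFACE

Orientations are given as a 3x3 rotation matrix whose columns are the frame's x, y, z axes.
In Python, from plant import ctrl gives the robot as it stands.
- The arm moves only by the tool carry_out, never from a script. Its argument "targets" is a list of rows, each a list of 5 numbers: the finger opening in cm, from 0 to 8.54, then the shift along the world's x, y, z in cm, then the turn about the world's z in rad. In form: [[hand, dx, dy, dz, twist], ...]. A call has 1 to 5 rows; each row shifts and turns the commanded pose from where the row before left it; what a row does not reach is not made up. A row lasts 1/10 s, in which the tool goes at most 50 mm and 8.59 degrees, less where a joint would pass 70% of its speed; a pose out of reach is approached as far as the arm can. A call is refused whole if a number of a shift passes 5 or a number of a turn 0.15, either way. A call with a gripper value outside its range is refused whole. The fingers move at their own pace and stop on an object; "newtons" is the grip in N (left out, the last holds). Time passes only in rows, so rows that do not move let the fingers close. It gives the time, the measured TCP pose, the force, the opening and the grip force at its end, in the units of the state.
- ctrl.observe(): the state, without advancing time (a new reading comes with each control period).
- ctrl.grab_frame(name): name is "scene" or "top"; returns (picture, depth): 400x640x3 uint8, red, green, blue; 400x640 float32, m along the optical axis (not along the pixel's ray), 0 where there is no reading.
- ctrl.camera_params(name): a dict with "vertical_fov" (degrees; the focal length in pixels is half the picture's height over the tangent of half this angle, whatever the lens; pixels are square), "cx", "cy" (the principal point, pixels), "distortion" ([k1, k2, p1, p2, k3] as OpenCV has them; the pictures are not rectified), "rvec" (rotation vector, rad) and "tvec" (3), from world to camera coordinates, as OpenCV has them. Camera axes: x right, y down, z forward; pixel columns grow to the right and rows downward; lengths in m; the calibration is good to about 2 mm. A picture is of the moment at which its call begins. camera_params takes no time and is no camera call.
- ctrl.hand_in(): hands the job in; it is judged then, once.
The state is a dict: "time_s": time; "joints": joint angles; "qd": joint speeds; "tau": joint torques, N m; "ee_pos": TCP position; "eef_rot": TCP orientation; "force": force on the tool from outside, world axes, zero at the start; "moment": the same for the moment, N m; "opening": finger opening in m; "gripper_force": force on a finger pad.
Only numpy, scipy, OpenCV 4.12 (cv2) and the standard library are available. Lean on these libraries where they do the work, as an engineer would, in place of code of your own. Each camera call takes 0.05 s, during which the arm holds its last target. There are 200 camera calls.

## Working session

There is one attempt and no reset: what is moved stays moved. The work goes in short steps, Python scripts to look and compute and a tool call to move; the robot and the scene stay as the last step left them, time stands still between calls to the robot, and variables do not carry over. Pictures are saved under pics/ and viewed, at most 10 in all, crops included, and the job is handed in when it is done.

Besides the shell and the picture viewer there is one more tool, called after "Emit:" by a JSON object that holds its "method" and its "body", one argument or row to a line. carry_out: Moves the arm, as the interface text tells. Its arguments: {"type":"object","properties":{"targets":{"type":"array"},"newtons":{"type":"number"}},"required":["targets"]}

```bash
mkdir -p pics; cat > h.py <<'E'
import numpy as np,cv2
from plant import ctrl
def cam(n):
    p=ctrl.camera_params(n);f=200/np.tan(np.radians(p["vertical_fov"])/2)
    K=np.array([[f,0,p["cx"]],[0,f,p["cy"]],[0,0,1.]])
    R=cv2.Rodrigues(np.array(p["rvec"],float))[0];return K,np.array(p["distortion"],float),R,np.array(p["tvec"],float).ravel()
def ray(n,uv,z):
    K,d,R,t=cam(n);q=cv2.undistortPoints(np.array(uv,float).reshape(-1,1,2),K,d).reshape(-1,2)
    D=np.c_[q,np.ones(len(q))]@R;C=-R.T@t
    return C+D*((z-C[2])/D[:,2])[:,None]
def cloud(n,dep):
    v,u=np.mgrid[:400,:640];K,d,R,t=cam(n)
    q=cv2.undistortPoints(np.c_[u.ravel(),v.ravel()].astype(float).reshape(-1,1,2),K,d).reshape(-1,2)
    P=np.c_[q,np.ones(len(q))]*dep.reshape(-1,1)
    return ((P-t)@R).reshape(400,640,3)
E
python3 - <<'E'
from h import *
for n in("top","scene"):
    im,d=ctrl.grab_frame(n);np.savez(n,im=im,d=d);cv2.imwrite(f"pics/{n}0.png",im[:,:,::-1])
    K,di,R,t=cam(n);print(n,-R.T@t,K[0,0],di)
    P=cloud(n,d);m=(d>0)&(abs(P[...,2]-.046)<.004);
    print(m.sum(),(d>0).mean())
s=ctrl.observe();print(s)
E
```

```text
top [ 0.39115013 -0.0256288   1.47479323] 460.9217192499455 [-0.10865954  0.          0.          0.          0.        ]
3610 0.99616015625
scene [1.05109178 0.84209936 0.77154704] 472.8201913661485 [-0.05339869  0.          0.          0.          0.        ]
5029 0.99594921875
{'time_s': 0.1, 'joints': array([ 5.19215376e+01,  1.48568767e+01,  8.80040895e+01, -1.34179226e-03,
        7.72362736e+01, -1.16163907e+01]), 'qd': array([-0.00134635, -0.19236152, -0.05817219, -0.02534262, -0.03731722,
       -0.0156234 ]), 'tau': array([ 3.22800297e-03, -4.46971929e+01, -2.91251332e+01, -1.05979466e-04,
        6.19593295e-03, -1.25337223e-05]), 'ee_pos': array([0.24474101, 0.49201271, 0.23054602]), 'eef_rot': array([[-8.95231687e-01,  4.45599786e-01, -1.02872386e-03],
       [ 4.45600859e-01,  8.95230726e-01, -1.35002976e-03],
       [ 3.19372231e-04, -1.66698965e-03, -9.99998560e-01]]), 'force': array([-0.06356089, -0.27214842,  0.50427445]), 'moment': array([-0.01195651,  0.05194181,  0.00442476]), 'gripper_force': 0.0, 'opening': 0.08538071917731929}
```

View pics/top0.png

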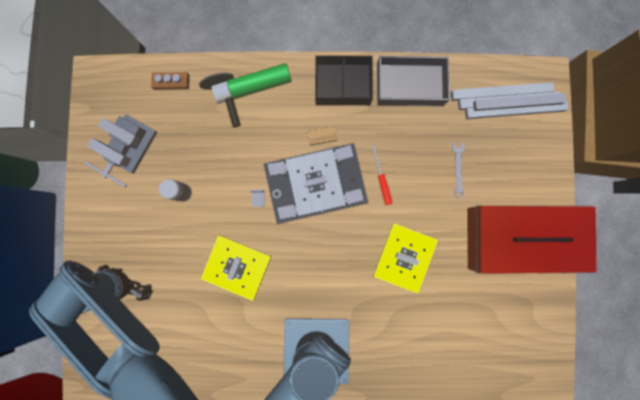

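View pics/scene0.png

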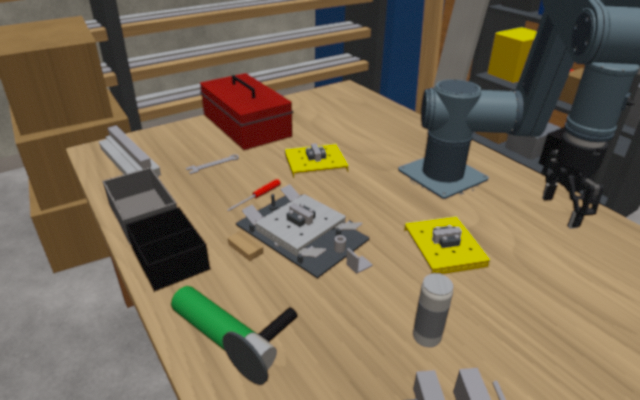

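The top view shows the jig centred near pixel (315,183), with its dark sub-base and four light shims. The yellow look-alikes are at (236,268) and (406,258), and the arm is at lower left. The scene view agrees.

```bash
python3 - <<'E'
from h import *
Z=np.load("top.npz");im,d=Z["im"],Z["d"];P=cloud("top",d)
print("bench z",np.median(P[300:320,300:500][...,2][:, :60]), "plate z", np.median(P[160:205,296:336,2]))
hsv=cv2.cvtColor(im,cv2.COLOR_RGB2HSV)
roi=np.zeros((400,640),np.uint8);roi[138:228,258:372]=1
low=(hsv[...,1]<60)&(roi>0)
def rect(m,z,name,n="top"):
    c=max(cv2.findContours(m.astype(np.uint8),0,2)[0],key=cv2.contourArea)
    w=ray(n,c.reshape(-1,2),z)[:,:2]
    r=cv2.minAreaRect((w*1000).astype(np.float32));print(name,r)
rect(cv2.morphologyEx(low.astype(np.uint8),cv2.MORPH_OPEN,np.ones((13,13))),.012,"base")
pl=low&(hsv[...,2]>110)&(abs(P[...,2]-.046)<.012)
pm=cv2.morphologyEx(cv2.morphologyEx(low.astype(np.uint8)*(hsv[...,2]>130),cv2.MORPH_CLOSE,np.ones((5,5))),cv2.MORPH_OPEN,np.ones((19,19)))
rect(pm,.046,"plate")
# scene depth cloud of plate
S=np.load("scene.npz");Q=cloud("scene",S["d"]);h2=cv2.cvtColor(S["im"],cv2.COLOR_RGB2HSV)
m=(abs(Q[...,2]-.046)<.004)&(h2[...,1]<70)&(Q[...,0]>.3)&(Q[...,0]<.75)&(abs(Q[...,1])<.2)
m=cv2.morphologyEx(m.astype(np.uint8),cv2.MORPH_OPEN,np.ones((3,3)))
c=max(cv2.findContours(m,0,2)[0],key=cv2.contourArea)
print("sceneplate",cv2.minAreaRect((ray("scene",c.reshape(-1,2),.046)[:,:2]*1000).astype(np.float32)))
b=cv2.resize(im[130:235,250:380],None,fx=6,fy=5.7,interpolation=2)
cv2.imwrite("pics/crop.png",b[:,:,::-1])
E
```

```text
bench z -0.000618219288791907 plate z 0.04642817307148203
base ((534.4354858398438, 7.8490447998046875), (199.47207641601562, 298.1729736328125), 13.246562004089355)
plate ((533.920654296875, 7.958183288574219), (191.7952423095703, 157.03773498535156), 8.276524543762207)
sceneplate ((532.8551025390625, 10.79443359375), (184.6038360595703, 154.4539031982422), 13.475947380065918)
```

View pics/crop.png

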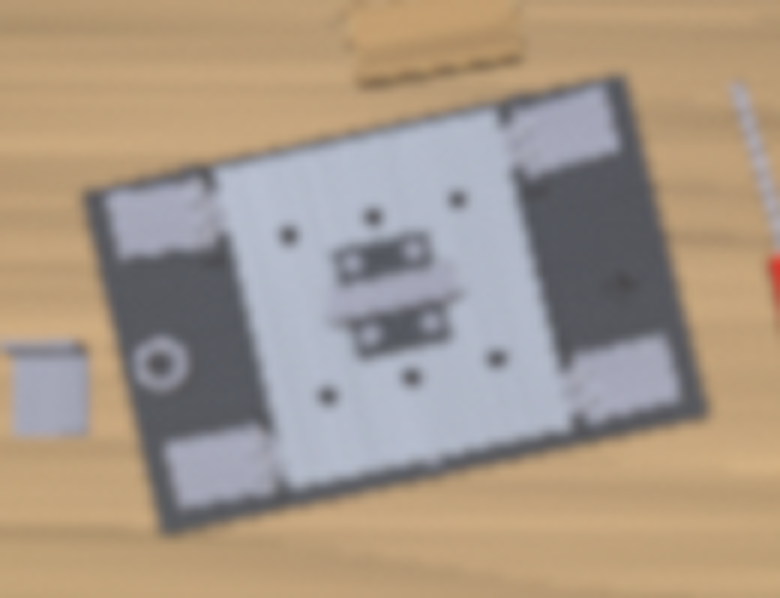

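The jig centre is (0.534, 0.008) with yaw +13.3°. The sizes match (199 x 298 mm base, plate z 0.046), so I'll move to corner 1.

Emit:
{"method": "carry_out", "body": {
  "targets": [
    [0,1.73,-3.71,-0.5,-0.073],
    [0,1.73,-3.71,-0.5,-0.073],
    [0,1.73,-3.71,-0.5,-0.073],
    [0,1.73,-3.71,-0.5,-0.073],
    [0,1.73,-3.71,-0.5,-0.073]
  ]
}}

```text
time_s: 0.6
ee_pos: [0.3316, 0.3053, 0.2058]
eef_rot: [[-0.675, 0.737, -0.0], [0.737, 0.675, -0.0], [0.0, -0.001, -1.0]]
force: [0.6, 0.3, 0.6]
opening: 0.0123
gripper_force: 0.0
```

Emit:
{"method": "carry_out", "body": {
  "targets": [
    [0,1.73,-3.71,-1.5,-0.073],
    [0,1.73,-3.71,-1.5,-0.073],
    [0,1.73,-3.71,-1.5,-0.073],
    [0,1.73,-3.71,-1.5,-0.073],
    [0,1.73,-3.71,-1.5,-0.073]
  ]
}}

```text
time_s: 1.1
ee_pos: [0.4182, 0.1198, 0.1307]
eef_rot: [[-0.367, 0.93, -0.0], [0.93, 0.367, 0.0], [0.0, -0.0, -1.0]]
force: [1.2, 0.2, -1.1]
opening: -0.0004
gripper_force: 0.0
```

Emit:
{"method": "carry_out", "body": {
  "targets": [
    [0,1.73,-3.71,-1.5,-0.073],
    [0,1.73,-3.71,-1.5,-0.073],
    [0,0,0,0,0],
    [0,0,0,0,0]
  ]
}}

```text
time_s: 1.5
ee_pos: [0.4522, 0.0465, 0.1006]
eef_rot: [[-0.229, 0.973, -0.002], [0.973, 0.229, 0.001], [0.001, -0.002, -1.0]]
force: [-0.9, 0.4, 0.1]
opening: 0.0
gripper_force: 0.0
```

```bash
python3 - <<'E'
from h import *
im,d=ctrl.grab_frame("top");cv2.imwrite("pics/t1.png",cv2.resize(im[110:250,230:400],None,fx=4,fy=4)[:,:,::-1])
c=np.array([.534,.009]);a=np.radians(13.3);R=np.array([[np.cos(a),-np.sin(a)],[np.sin(a),np.cos(a)]])
for i,(x,y) in enumerate([(-1,1),(-1,-1),(1,1),(1,-1)],1): print(i,(c+R@[70*x/1000,56*y/1000]).round(4))
# shims: light blobs in stored top picture
Z=np.load("top.npz");h=cv2.cvtColor(Z["im"],cv2.COLOR_RGB2HSV)
roi=np.zeros((400,640),bool);roi[138:228,264:372]=1
m=(roi&(h[...,1]<60)&(h[...,2]>120)).astype(np.uint8)
ys,xs=np.nonzero(m);w=(ray("top",np.c_[xs,ys],.046)[:,:2]-c)@R*1000
for sx in(-1,1):
  for sy in(-1,1):
    k=(w[:,0]*sx>40)&(w[:,1]*sy>92)&(abs(w[:,0])<97)&(abs(w[:,1])<145);q=w[k];print(sx,sy,k.sum(),q.mean(0),np.percentile(q,[2,98],0))
s=ctrl.observe();print(s["time_s"],s["ee_pos"],s["eef_rot"][:,1],s["force"],s["opening"])
E
```

```text
1 [0.453  0.0474]
2 [ 0.4788 -0.0616]
3 [0.5892 0.0796]
4 [ 0.615  -0.0294]
-1 -1 180 [ -70.22136998 -113.74727263] [[ -89.07366195 -134.92386688]
 [ -51.10048909  -92.93570425]]
-1 1 178 [-69.73089237 114.17591341] [[-89.20107773  92.94150702]
 [-50.72182293 143.71772921]]
1 -1 192 [  71.41892478 -114.03117924] [[  50.61196551 -135.45562235]
 [  92.82991167  -92.83879587]]
1 1 186 [ 71.17462428 114.59698918] [[ 51.10261828  92.96596024]
 [ 92.59837995 143.49184428]]
1.55 [0.45205886 0.0473658  0.10101315] [ 0.97307684  0.23047738 -0.00128246] [ 0.55704802  0.15906358 -0.0553099 ] 1.0793074528487385e-05
```

Emit:
{"method": "carry_out", "body": {
  "targets": [
    [0,0.1,0,-2.5,0],
    [0,0,0,-2.2,0],
    [0,0,0,-0.3,0],
    [0,0,0,0,0]
  ]
}}

```text
time_s: 1.95
ee_pos: [0.4529, 0.0483, 0.0514]
eef_rot: [[-0.233, 0.972, -0.001], [0.972, 0.233, 0.0], [0.001, -0.001, -1.0]]
force: [0.8, -0.8, 0.5]
opening: -0.0002
gripper_force: 0.0
```

Emit:
{"method": "carry_out", "body": {
  "targets": [
    [0,0,0,-0.2,0],
    [0,0,0,-0.1,0],
    [0,0,0,-0.1,0],
    [0,0,0,0,0]
  ]
}}

```text
time_s: 2.35
ee_pos: [0.4539, 0.0472, 0.0477]
eef_rot: [[-0.231, 0.973, 0.001], [0.973, 0.231, -0.0], [-0.0, 0.001, -1.0]]
force: [-0.5, -0.7, 0.0]
opening: 0.0001
gripper_force: 0.0
```

Emit:
{"method": "carry_out", "body": {
  "targets": [
    [0,0,0,-0.1,0],
    [0,0,0,-0.1,0],
    [0,0,0,-0.1,0],
    [0,0,0,0,0]
  ]
}}

```text
time_s: 2.75
ee_pos: [0.4539, 0.0471, 0.046]
eef_rot: [[-0.231, 0.973, 0.001], [0.973, 0.231, -0.0], [-0.0, 0.001, -1.0]]
force: [-5.6, 1.0, 20.7]
opening: 0.0004
gripper_force: 9.8
```

Corner 1 is solid: 20 N with no dip. Next is corner 2.

Emit:
{"method": "carry_out", "body": {
  "targets": [
    [0,0,0,2.0,0],
    [0,0.85,-3.63,0.5,0],
    [0,0.85,-3.63,0,0],
    [0,0.85,-3.63,-0.5,0],
    [0,0,0,-1.5,0]
  ]
}}

```text
time_s: 3.25
ee_pos: [0.4826, -0.0665, 0.0507]
eef_rot: [[-0.228, 0.974, 0.006], [0.974, 0.228, -0.003], [-0.005, 0.005, -1.0]]
force: [0.9, 1.5, 0.1]
opening: -0.0001
gripper_force: 0.0
```

Emit:
{"method": "carry_out", "body": {
  "targets": [
    [0,0,0,-0.2,0],
    [0,0,0,-0.1,0],
    [0,0,0,-0.1,0],
    [0,0,0,0,0]
  ]
}}

```text
time_s: 3.65
ee_pos: [0.4789, -0.0612, 0.0458]
eef_rot: [[-0.232, 0.973, -0.0], [0.973, 0.232, -0.0], [-0.0, -0.0, -1.0]]
force: [-3.2, -1.4, 3.3]
opening: 0.0
gripper_force: 2.1
```

Emit:
{"method": "carry_out", "body": {
  "targets": [
    [0,0,0,-0.1,0],
    [0,0,0,0,0],
    [0,0,0,0,0]
  ]
}}

```text
time_s: 3.95
ee_pos: [0.479, -0.0613, 0.0449]
eef_rot: [[-0.232, 0.973, 0.0], [0.973, 0.232, -0.0], [-0.0, -0.0, -1.0]]
force: [-3.4, -1.0, 6.9]
opening: -0.0003
gripper_force: 3.0
```

Corner 2 seems to be giving, so I'll press a bit further.

Emit:
{"method": "carry_out", "body": {
  "targets": [
    [0,0,0,-0.1,0],
    [0,0,0,-0.1,0],
    [0,0,0,-0.1,0],
    [0,0,0,0,0]
  ]
}}

```text
time_s: 4.35
ee_pos: [0.479, -0.0616, 0.0421]
eef_rot: [[-0.232, 0.973, 0.0], [0.973, 0.232, -0.001], [-0.001, -0.0, -1.0]]
force: [-3.8, -3.1, 7.3]
opening: 0.0002
gripper_force: 4.0
```

Corner 2 is down 4 mm at 7 N. I'll ease off to see it spring back.

Emit:
{"method": "carry_out", "body": {
  "targets": [
    [0,0,0,0.1,0],
    [0,0,0,0.1,0],
    [0,0,0,0.1,0],
    [0,0,0,0,0]
  ]
}}

```text
time_s: 4.75
ee_pos: [0.4791, -0.0612, 0.0451]
eef_rot: [[-0.232, 0.973, 0.0], [0.973, 0.232, -0.0], [-0.0, 0.0, -1.0]]
force: [-3.0, -1.5, 5.6]
opening: -0.0003
gripper_force: 2.9
```

Emit:
{"method": "carry_out", "body": {
  "targets": [
    [0,0,0,0.5,0],
    [0,0,0,2.0,0],
    [0,0,0,1.0,0],
    [0,0,0,0,0]
  ]
}}

```text
time_s: 5.15
ee_pos: [0.4805, -0.0618, 0.0809]
eef_rot: [[-0.231, 0.973, 0.004], [0.973, 0.231, -0.001], [-0.002, 0.003, -1.0]]
force: [0.9, 0.3, 0.1]
opening: -0.0003
gripper_force: 0.0
```

```bash
python3 - <<'E'
from h import *
c=np.array([.534,.009]);a=np.radians(13.3);R=np.array([[np.cos(a),-np.sin(a)],[np.sin(a),np.cos(a)]])
s=ctrl.observe();t=c+R@[-.070,-.119];print(t,(t-s["ee_pos"][:2])*100,s["ee_pos"],s["force"])
E
```

```text
[ 0.4932534  -0.12291177] [ 1.2703893  -6.11305527] [ 0.4805495  -0.06178121  0.08089346] [0.9044286  0.31433553 0.13407758]
```

The corner sprang back, so corner 2 is the one that rocks. Next I'll press shim 2.

Emit:
{"method": "carry_out", "body": {
  "targets": [
    [0,0.7,-3.05,0,0],
    [0,0.7,-3.05,-0.5,0],
    [0,0,0,-1.2,0],
    [0,0,0,0,0]
  ]
}}

```text
time_s: 5.55
ee_pos: [0.4916, -0.1223, 0.0603]
eef_rot: [[-0.229, 0.973, -0.004], [0.973, 0.229, 0.002], [0.003, -0.003, -1.0]]
force: [0.1, 0.5, 0.2]
opening: 0.0
gripper_force: 0.0
```

Emit:
{"method": "carry_out", "body": {
  "targets": [
    [0,0,0,-0.3,0],
    [0,0,0,-0.3,0],
    [0,0,0,-0.3,0],
    [0,0,0,-0.3,0],
    [0,0,0,0,0]
  ]
}}

```text
time_s: 6.05
ee_pos: [0.4934, -0.1226, 0.0505]
eef_rot: [[-0.231, 0.973, 0.001], [0.973, 0.231, -0.0], [-0.001, 0.0, -1.0]]
force: [-0.9, -0.1, 2.4]
opening: -0.0001
gripper_force: 0.6
```

Emit:
{"method": "carry_out", "body": {
  "targets": [
    [0,0,0,-0.2,0],
    [0,0,0,-0.2,0],
    [0,0,0,-0.2,0],
    [0,0,0,-0.2,0],
    [0,0,0,0,0]
  ]
}}

```text
time_s: 6.55
ee_pos: [0.4941, -0.1235, 0.0429]
eef_rot: [[-0.231, 0.973, 0.002], [0.973, 0.231, -0.002], [-0.002, 0.002, -1.0]]
force: [0.7, -1.2, 4.5]
opening: -0.0002
gripper_force: 1.5
```

Emit:
{"method": "carry_out", "body": {
  "targets": [
    [0,0,0,-0.2,0],
    [0,0,0,-0.2,0],
    [0,0,0,-0.2,0],
    [0,0,0,-0.1,0],
    [0,0,0,0,0]
  ]
}}

```text
time_s: 7.05
ee_pos: [0.4944, -0.1238, 0.036]
eef_rot: [[-0.231, 0.973, 0.003], [0.973, 0.231, -0.002], [-0.002, 0.002, -1.0]]
force: [0.9, -2.7, 4.3]
opening: 0.0002
gripper_force: 2.0
```

It passed the jam height, so I'll finish it to flat.

Emit:
{"method": "carry_out", "body": {
  "targets": [
    [0,0,0,-0.1,0],
    [0,0,0,-0.1,0],
    [0,0,0,-0.1,0],
    [0,0,0,-0.05,0],
    [0,0,0,0,0]
  ]
}}

```text
time_s: 7.55
ee_pos: [0.4944, -0.1239, 0.0326]
eef_rot: [[-0.231, 0.973, 0.003], [0.973, 0.231, -0.002], [-0.003, 0.002, -1.0]]
force: [1.1, -3.4, 5.1]
opening: 0.0004
gripper_force: 2.6
```

Emit:
{"method": "carry_out", "body": {
  "targets": [
    [0,0,0,-0.05,0],
    [0,0,0,-0.05,0],
    [0,0,0,0,0]
  ]
}}

```text
time_s: 7.85
ee_pos: [0.4945, -0.1239, 0.0323]
eef_rot: [[-0.231, 0.973, 0.003], [0.973, 0.231, -0.002], [-0.003, 0.002, -1.0]]
force: [-1.9, -3.2, 11.2]
opening: -0.0
gripper_force: 6.0
```

The force rose to 11 N at z 0.032, so the stop is reached and the shim is flat. I'll lift away and look.

Emit:
{"method": "carry_out", "body": {
  "targets": [
    [0,0,0,0.3,0],
    [0,0,0,2.5,0],
    [0,0,0,4.5,0],
    [0,0,0,4.5,0],
    [0,-3,0,3,0]
  ]
}}

```text
time_s: 8.35
ee_pos: [0.4659, -0.1233, 0.1816]
eef_rot: [[-0.232, 0.973, 0.005], [0.973, 0.232, -0.001], [-0.003, 0.004, -1.0]]
force: [-0.7, -0.7, -0.1]
opening: 0.0001
gripper_force: 0.0
```

Emit:
{"method": "carry_out", "body": {
  "targets": [
    [0,-4.5,0,1,0],
    [0,-4.5,0,0,0],
    [0,-4.0,0,0,0],
    [0,0,0,0,0],
    [0,0,0,0,0]
  ]
}}

```text
time_s: 8.85
ee_pos: [0.3326, -0.1223, 0.1888]
eef_rot: [[-0.23, 0.973, 0.001], [0.973, 0.23, 0.0], [0.0, 0.001, -1.0]]
force: [1.1, -0.1, 0.3]
opening: 0.0002
gripper_force: 0.0
```

```bash
python3 - <<'E'
from h import *
c=np.array([.534,.009]);a=np.radians(13.3);R=np.array([[np.cos(a),-np.sin(a)],[np.sin(a),np.cos(a)]])
for n in("top","scene"):
    im,d=ctrl.grab_frame(n);P=cloud(n,d);O=cloud(n,np.load(n+".npz")["d"])
    for i,(x,y) in enumerate([(-1,1),(-1,-1),(1,1),(1,-1)],1):
        f=lambda P:np.median(P[...,2][(np.hypot(*np.moveaxis((P[...,:2]-c)@R-[.07*x,.125*y],-1,0))<.009)])
        print(n,i,f(O).round(4),f(P).round(4))
cv2.imwrite("pics/s2.png",cv2.resize(im[160:290,220:390],None,fx=4,fy=4)[:,:,::-1])
s=ctrl.observe();print(s["time_s"],s["ee_pos"],s["force"])
E
```

```text
top 1 0.0517 0.0509
top 2 0.0532 0.0319
top 3 0.051 0.0508
top 4 0.0512 0.05
scene 1 0.014 0.0148
scene 2 0.05 0.0308
scene 3 0.0135 0.0138
scene 4 0.0489 0.0496
8.95 [ 0.33384245 -0.12284933  0.1889046 ] [-1.08755045  0.20060957  0.47187291]
```

View pics/s2.png

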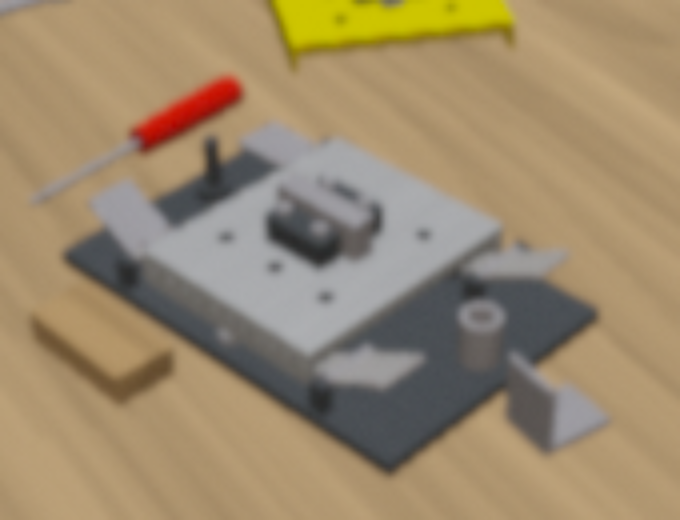

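The near right shim, at crop pixel (280,145), lies flat at a measured height of 0.032 m. The other three are still raised, and the bolt and socket are standing undisturbed.

```bash
python3 -c "from plant import ctrl; print(ctrl.hand_in())"
```

```text
the job is handed in; nothing more can be done
None
```

The near right corner (corner 2) is the one that rocks; I pressed its shim flat, left the other three standing, and handed the job in at about 9 s.

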